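Stow the microscope objectives in their colour-coded seats

TASK

The cleaned objective lenses are standing about the bench: put each of the four loose ones (red, yellow, green and blue ring) into the storage seat whose collar has the same colour, upright with its foot down on the floor of the seat. Set the lenses down gently rather than dropping them, and leave the white-ringed lens that is already stowed and the amber oil bottle undisturbed.

Things in the scene. Friction and masses are not known exactly. Their poses are not given: they have to be found in the camera images.
- lens_red: loose microscope objective lens standing nose up on the bench: bare-metal cylinder 30 mm across, 50 mm tall, with a red ring and tapered red shoulder from 32 to 44 mm above its foot, 17 mm nose on top. Sides straight from 5 to 38 mm above the foot (a 25 mm thread). About 0.16 kg. Origin: centre of its underside; z up its axis
- lens_yellow: loose microscope objective lens standing nose up on the bench: bare-metal cylinder 30 mm across, 54 mm tall, with a yellow ring and tapered yellow shoulder from 36 to 48 mm above its foot, 17 mm nose on top. Sides straight from 5 to 42 mm above the foot (a 25 mm thread). About 0.16 kg. Origin: centre of its underside; z up its axis
- lens_green: loose microscope objective lens standing nose up on the bench: bare-metal cylinder 30 mm across, 58 mm tall, with a green ring and tapered green shoulder from 40 to 52 mm above its foot, 17 mm nose on top. Sides straight from 5 to 46 mm above the foot (a 25 mm thread). About 0.16 kg. Origin: centre of its underside; z up its axis
- lens_blue: loose microscope objective lens standing nose up on the bench: bare-metal cylinder 30 mm across, 62 mm tall, with a blue ring and tapered blue shoulder from 44 to 56 mm above its foot, 17 mm nose on top. Sides straight from 5 to 50 mm above the foot (a 25 mm thread). About 0.16 kg. Origin: centre of its underside; z up its axis
- seat_red: fixed storage seat for the red lens: black base 72 mm square, 4 mm thick, with a red round collar, 66 mm across outside, 56 mm inside, rim 16 mm above the bench. The lens stands inside on the black floor, 4 mm above the bench; grip it at least 16 mm above its foot so the fingers clear the rim. Origin: centre of the underside, on the bench; z up
- seat_yellow: fixed storage seat for the yellow lens: black base 72 mm square, 4 mm thick, with a yellow round collar, 66 mm across outside, 56 mm inside, rim 16 mm above the bench. The lens stands inside on the black floor, 4 mm above the bench; grip it at least 16 mm above its foot so the fingers clear the rim. Origin: centre of the underside, on the bench; z up
- seat_green: fixed storage seat for the green lens: black base 72 mm square, 4 mm thick, with a green round collar, 66 mm across outside, 56 mm inside, rim 16 mm above the bench. The lens stands inside on the black floor, 4 mm above the bench; grip it at least 16 mm above its foot so the fingers clear the rim. Origin: centre of the underside, on the bench; z up
- seat_blue: fixed storage seat for the blue lens: black base 72 mm square, 4 mm thick, with a blue round collar, 66 mm across outside, 56 mm inside, rim 16 mm above the bench. The lens stands inside on the black floor, 4 mm above the bench; grip it at least 16 mm above its foot so the fingers clear the rim. Origin: centre of the underside, on the bench; z up
- lens_white: a white-ringed objective lens (30 mm across, 62 mm tall) already standing in its own seat with a white collar, somewhere among the others; not to be disturbed. Origin: centre of its foot, 4 mm above the bench
- oil_bottle: small amber bottle of immersion oil with a black cap, loose on the bench among the lenses, 28 mm across and 58 mm tall; not to be disturbed. Origin: centre of its underside

How it is judged:
By the outcome, as a careful person would: the job done as asked, in the order asked, and still so for the second after the job is handed in, with the robot touching nothing.
It also fails if it takes over 90 s, if anything falls off the work surface, if the arm or the gripper's body presses on something with over 40 N, if the wrist force passes 120 N, or if a joint passes its speed limit or range.

ROBOT

A 6-joint arm with a two-finger parallel gripper is mounted at the origin on the work surface. World frame = base frame: x ahead of the robot, y to its left, z up, the work surface at z = 0. Lengths are in m, angles in rad, forces in N, time in s.
With the tool pointing down it reaches from about 0.35 to 0.975 m from the base axis. Payload 4.9 kg.
Tool frame: the origin (TCP) lies at the very end of the fingers, on their centre line; the grasp point (between the pads) lies 19 mm behind it (ctrl.grasp_offset is the distance from the TCP to the grasp point, in m); z points along the fingers, y is the line along which they close (so a half turn about z gives the same grasp; the last joint's range is limited). The gripper opens to 85 mm and grips with 20 to 120 N. Pads are 22 mm wide; open, the fingers measure 114 mm over their backs; the gripper's body (76 mm by 85 mm) begins 54 mm behind the grasp point. The pads swing forward as they close: fully open they stand 13 mm farther back than shut.
Start: joints at [-0.119, 0.053, 1.613, -0, 1.476, -0.119], TCP at [0.625, 0, 0.231] pointing down, gripper open.
Joint ranges: [-3.01, 3.01], [-1.01, 2.22], [0.06, 2.58], [-1.02, 4.17], [0.09, 2.62], [-3.14, 3.14]. Speed limits (rad/s): [2.57, 2.57, 3.14, 3.14, 3.14, 3.14].

INTERFACE

Orientations are given as a rotation vector (axis times angle).
In Python, from station import ctrl, optics gives the robot as it stands.
- The arm moves only by the shell command python3 -m handwheel 'ROWS' [OPENING] [FORCE]. ROWS is JSON, a list of rows, each an object of numbers: "tx", "ty", "tz": the shift along the tool's x, y, z in mm; "roll": the turn about the tool's z in rad. A call has 1 to 12 rows; each row shifts and turns the commanded pose from where the row before left it, along the tool's axes as they then stand; what a row does not reach is not made up. A row lasts 1/12 s, in which the tool goes at most 41.7 mm and 7.16 degrees, less where a joint would pass 70% of its speed; a pose out of reach is approached as far as the arm can. A call with a gripper value outside its range is refused whole. OPENING is the finger opening in mm, from 0 to 85.4, set as the call begins (- or left out, the last holds). The fingers move at their own pace and stop on an object; FORCE is the grip in N (left out, the last holds). Time passes only in rows, so rows that do not move let the fingers close. It gives the time, the measured TCP pose, the force, the opening and the grip force at its end, in the units of the state.
- ctrl.get_obs(): the state, without advancing time (a new reading comes with each control period).
- optics.get_image(name): name is "scene" or "side" or "wrist"; returns (picture, depth): 420x560x3 uint8, red, green, blue; 420x560 float32, m along the optical axis (not along the pixel's ray), 0 where there is no reading.
- optics.camera_params(name): a dict with "mtx" (3x3 intrinsics, pixels), "extrinsics" (4x4, takes a point from camera to world coordinates); the wrist camera has in their place "tool_from_camera" (4x4, takes a point from camera to tool coordinates, whose origin is the TCP and whose axes are the flange's). Camera axes: x right, y down, z forward; pixel columns grow to the right and rows downward; lengths in m; the calibration is good to about 2 mm. A picture is of the moment at which its call begins: read the wrist's pose just before it. camera_params takes no time and is no camera call.
- ctrl.finish_job(): hands the job in; it is judged then, once.
The state is a dict: "t": time; "q": joint angles; "dq": joint speeds; "effort": joint torques, N m; "tool_pos": TCP position; "tool_rot": TCP orientation; "contact_force": force on the tool from outside, world axes, zero at the start; "wrist_torque": the same for the moment, N m; "opening": finger opening in m; "grip_force": force on a finger pad.
Only numpy, scipy, OpenCV 4.12 (cv2) and the standard library are available. Lean on these libraries where they do the work, as an engineer would, in place of code of your own. Each camera call takes 0.05 s, during which the arm holds its last target. There are 200 camera calls.

## Working session

There is one attempt and no reset: what is moved stays moved. The work goes in short steps, Python scripts to look and compute and a shell command to move; the robot and the scene stay as the last step left them, time stands still between calls to the robot, and variables do not carry over. Pictures are saved under pics/ and viewed, at most 14 in all, crops included, and the job is handed in when it is done.

```bash
ls; mkdir -p pics
python3 - <<'E'
from station import ctrl, optics
import cv2,numpy as np
o=ctrl.get_obs();print(o['t'],o['tool_pos'],o['tool_rot'],o['opening'],ctrl.grasp_offset)
for n in ['scene','side','wrist']:
    p,d=optics.get_image(n);np.savez(f'pics/{n}0.npz',p=p,d=d)
    cv2.imwrite(f'pics/{n}0.png',p[:,:,::-1])
    c=optics.camera_params(n);print(n,{k:np.round(v,4).tolist() if not isinstance(v,str) else v for k,v in c.items()})
E
```

```text
pics
0.0 [6.24377679e-01 7.11446307e-05 2.30056252e-01] [-2.22031068e+00 -2.22025292e+00  1.99764084e-03] 0.08531986600291383 0.0187
scene {'mtx': [[418.43, 0.0, 270.4062], [0.0, 418.43, 206.6906], [0.0, 0.0, 1.0]], 'extrinsics': [[0.0418, 0.6843, -0.728, 1.0977], [0.9989, -0.043, 0.017, -0.0297], [-0.0197, -0.7279, -0.6854, 0.592], [0.0, 0.0, 0.0, 1.0]]}
side {'mtx': [[408.9435, 0.0, 281.6289], [0.0, 408.9435, 208.331], [0.0, 0.0, 1.0]], 'extrinsics': [[0.9352, -0.2266, 0.2721, 0.2993], [-0.354, -0.5799, 0.7338, -0.6393], [-0.0084, -0.7826, -0.6225, 0.5774], [0.0, 0.0, 0.0, 1.0]]}
wrist {'mtx': [[352.7547, 0.0, 277.0139], [0.0, 352.7547, 211.7409], [0.0, 0.0, 1.0]], 'tool_from_camera': [[0.0011, -0.9573, -0.289, 0.074], [1.0, 0.0012, -0.0003, 0.0003], [0.0007, -0.289, 0.9573, -0.1418], [0.0, 0.0, 0.0, 1.0]]}
```

View pics/scene0.png

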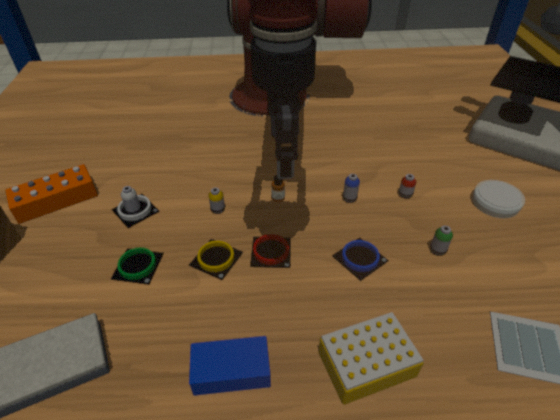

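View pics/side0.png

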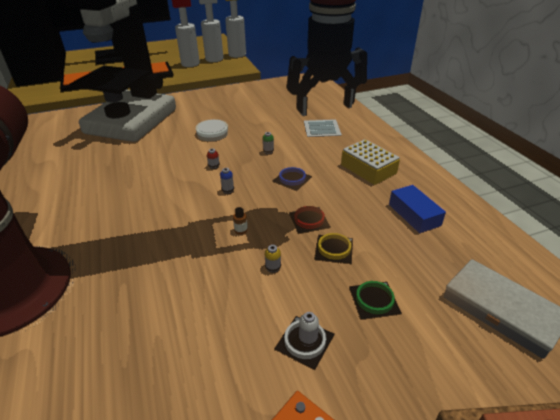

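The scene view shows lenses at yellow (216,199), blue (351,187), red (407,185) and green (442,239), with the bottle at (278,190). The seats are green (137,264), yellow (216,257), red (271,250) and blue (361,257), and the white lens is at (132,203). The side view agrees with this.

```bash
cat > h.py <<'E'
import numpy as np,cv2
from station import ctrl,optics
from scipy.optimize import least_squares
HUE={'red':[(0,6),(172,180)],'yellow':[(22,34)],'green':[(45,80)],'blue':[(108,128)]}
H={'red':50,'yellow':54,'green':58,'blue':62}
def mask(p,c):
    h=cv2.cvtColor(p,cv2.COLOR_RGB2HSV);m=np.zeros(h.shape[:2],np.uint8)
    for a,b in HUE[c]: m|=cv2.inRange(h,(a,110,50),(b,255,255))
    return m
def rays(uv,K,T):
    uv=np.asarray(uv,float);d=np.c_[(uv[:,0]-K[0,2])/K[0,0],(uv[:,1]-K[1,2])/K[1,1],np.ones(len(uv))]
    return d@T[:3,:3].T
def plane(uv,K,T,z):
    r=rays(uv,K,T);o=T[:3,3];return (o+r*((z-o[2])/r[:,2])[:,None])[:,:2]
def cloud(d,K,T):
    v,u=np.nonzero(d>0);r=rays(np.c_[u,v],K,T);return T[:3,3]+r*d[v,u][:,None]
def circ(P,r=None):
    c=P.mean(0)
    f=lambda x:np.hypot(P[:,0]-x[0],P[:,1]-x[1])-(r or x[2])
    s=least_squares(f,list(c)+([] if r else [.03]),loss='soft_l1',f_scale=.001);return s.x,np.sqrt(np.mean(s.fun**2))
E
cat > m.py <<'E'
from h import *
np.set_printoptions(precision=4,suppress=True)
for n in ['scene','side']:
    z=np.load(f'pics/{n}0.npz');p,d=z['p'],z['d'];c=optics.camera_params(n);K,T=np.array(c['mtx']),np.array(c['extrinsics'])
    C=cloud(d,K,T)
    for col in H:
        nn,lab,st,ce=cv2.connectedComponentsWithStats(mask(p,col))
        for i in range(1,nn):
            if st[i,4]<25: continue
            v,u=np.nonzero(lab==i);w,h=st[i,2:4]
            P=plane(np.c_[u,v],K,T,.016);ext=np.ptp(P,0)
            if .85<P[:,0].mean() or abs(P[:,1].mean())>.45 : continue
            if min(ext)>.045 and max(ext)<.12:
                x,e=circ(P);print(n,col,'SEAT',x,e,st[i])
            elif max(ext)<.05:
                hh=H[col]/1e3;q=plane([ce[i]],K,T,hh-.011)[0]
                S=C[(np.hypot(*(C[:,:2]-q).T)<.028)&(C[:,2]>.01)&(C[:,2]<hh-.013)]
                top=C[(np.hypot(*(C[:,:2]-q).T)<.028)][:,2].max() if len(S) else 0
                x,e=circ(S[:,:2],.015) if len(S)>8 else (0,0)
                print(n,col,'LENS ring',q,'fit',x,e,len(S),'top',top,st[i])
E
python3 m.py
```

```text
scene red SEAT [-0.754  -0.0761  0.0316] 0.015389587862024734 [237   0  13  10  74]
scene red SEAT [ 0.0837 -0.0321  0.0198] 0.008283526371067496 [248 100  19  13  99]
scene red LENS ring [0.4561 0.268 ] fit [0.4473 0.2703] 0.0010413551905969274 160 top 0.0519009805202062 [402 177  14  11  68]
scene red SEAT [ 0.5956 -0.019   0.0303] 0.0032230475719419315 [253 235  33  30 240]
scene yellow LENS ring [ 0.4788 -0.1226] fit [ 0.4697 -0.1237] 0.0009534834721441765 177 top 0.05577539766724038 [209 191  14  11 107]
scene yellow SEAT [ 0.6067 -0.1195  0.03  ] 0.0037742671451788446 [197 240  38  33 528]
scene yellow LENS ring [0.7871 0.1546] fit 0 0 0 top 0 [394 328   6   6  27]
scene yellow LENS ring [0.7925 0.1371] fit 0 0 0 top 0 [383 332   5   6  26]
scene yellow LENS ring [0.7962 0.0616] fit [0.8122 0.0342] 0.0022379807920961067 123 top 0.05662203815418032 [331 337   5   6  25]
scene yellow LENS ring [0.798  0.1194] fit 0 0 0 top 0 [371 336   6   6  27]
scene yellow LENS ring [0.8048 0.1598] fit 0 0 0 top 0 [401 339   5   6  25]
scene yellow LENS ring [0.8033 0.1018] fit 0 0 0 top 0 [36
[... 2039 characters left out ...]
55 109 top 0.05286285610969621 [208 151  10   8  58]
side red SEAT [ 0.0252 -0.03    0.0591] 0.012657312461100361 [   0  276   68   57 1447]
side yellow SEAT [ 0.601  -0.1238  0.0308] 0.003685765263041822 [318 233  33  27 294]
side yellow LENS ring [ 0.4688 -0.1319] fit [ 0.4704 -0.1245] 0.000754019204620473 191 top 0.05618047387915737 [266 249  14  12 114]
side green LENS ring [0.604 0.28 ] fit [0.6046 0.2864] 0.0014791544555866499 133 top 0.06039492986108397 [264 135   9   6  40]
side green SEAT [ 0.6097 -0.2639  0.0297] 0.0025982437882649994 [356 281  39  32 397]
side blue LENS ring [0.4539 0.1428] fit [0.4545 0.1507] 0.0011826173375589168 173 top 0.06492564979215265 [221 172  11   7  55]
```

View pics/wrist0.png

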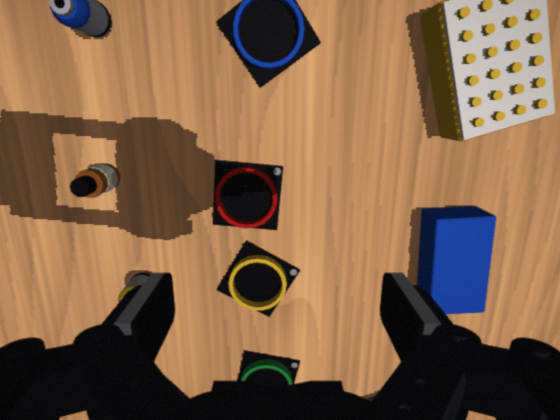

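The wrist view shows the red seat near (247,195), the yellow one near (258,282), and the blue one near (269,28), with nothing close around them. Both views place each lens to within about 1 mm. For the seats I take x from the side view and y from the scene view, because the collar walls bias each view toward its camera. First is the red lens at (448, 270) mm.

```bash
python3 -m handwheel '[{"tx":22.5,"ty":-14.7,"tz":8},{"tx":22.5,"ty":-14.7,"tz":8},{"tx":22.5,"ty":-14.7,"tz":8},{"tx":22.5,"ty":-14.7,"tz":8},{"tx":22.5,"ty":-14.7,"tz":8},{"tx":22.5,"ty":-14.7,"tz":8},{"tx":22.5,"ty":-14.7,"tz":8},{"tx":22.5,"ty":-14.7,"tz":8},{"tx":22.5,"ty":-14.7,"tz":8},{"tx":22.5,"ty":-14.7,"tz":8},{"tx":22.5,"ty":-14.7,"tz":8},{"tx":22.5,"ty":-14.7,"tz":8}]' 60 40
cat > w.py <<'E'
import sys
from h import *
from scipy.spatial.transform import Rotation as R
def wrist(name=None):
    o=ctrl.get_obs();p,d=optics.get_image('wrist');c=optics.camera_params('wrist')
    T=np.eye(4);T[:3,:3]=R.from_rotvec(o['tool_rot']).as_matrix();T[:3,3]=o['tool_pos']
    if name: cv2.imwrite(f'pics/{name}.png',p[:,:,::-1])
    return o,p,d,np.array(c['mtx']),T@np.array(c['tool_from_camera'])
if __name__=='__main__':
    o,p,d,K,T=wrist(sys.argv[1]);print(o['t'],np.round(o['tool_pos'],4),np.round(o['tool_rot'],3))
    for col in H:
        nn,lab,st,ce=cv2.connectedComponentsWithStats(mask(p,col))
        for i in range(1,nn):
            if st[i,4]<150: continue
            v,u=np.nonzero(lab==i);P=plane(np.c_[u,v],K,T,.016)
            x,e=circ(P);q=plane([ce[i]],K,T,H[col]/1e3-.011)[0]
            print(col,'seat-fit',np.round(x*1e3,1),round(e*1e3,1),'ring',np.round(q*1e3,1),st[i])
E
python3 w.py w1
```

```text
0.15 [6.245e-01 1.000e-04 2.303e-01] [-2.221e+00 -2.221e+00  2.000e-03]
red seat-fit [591.9 -18.2  30. ] 1.9 ring [593.5 -14.1] [ 215  167   63   61 1038]
yellow seat-fit [1242.3  240.2  483.8] 5.6 ring [767.3 101.2] [ 421    2   40  138 1540]
yellow seat-fit [ 602.  -117.2   29.9] 2.4 ring [ 603.7 -101.8] [228 255  59  56 954]
green seat-fit [ 611.5 -257.5   29.7] 2.5 ring [ 616.6 -209. ] [241 362  52  23 362]
blue seat-fit [437.6 157.1  11.8] 3.5 ring [460.4 144.7] [ 53   0  37  28 583]
blue seat-fit [616.1 139.8  29.9] 1.8 ring [616.2 129.2] [ 232    0   73   69 1213]
blue seat-fit [820.  -86.2  38.1] 15.4 ring [800.9 -69.2] [ 417  207   78  107 6969]$[0]: bad value
```

The wrist view confirms the seats at red (591,-19), yellow (602,-119), green (610,-259) and blue (616,140). The move was refused, so I'll supply all four keys.

```bash
python3 -m handwheel '[{"tx":22.5,"ty":-14.7,"tz":8,"roll":0},{"tx":22.5,"ty":-14.7,"tz":8,"roll":0},{"tx":22.5,"ty":-14.7,"tz":8,"roll":0},{"tx":22.5,"ty":-14.7,"tz":8,"roll":0},{"tx":22.5,"ty":-14.7,"tz":8,"roll":0},{"tx":22.5,"ty":-14.7,"tz":8,"roll":0},{"tx":22.5,"ty":-14.7,"tz":8,"roll":0},{"tx":22.5,"ty":-14.7,"tz":8,"roll":0},{"tx":22.5,"ty":-14.7,"tz":8,"roll":0},{"tx":22.5,"ty":-14.7,"tz":8,"roll":0},{"tx":22.5,"ty":-14.7,"tz":8,"roll":0},{"tx":22.5,"ty":-14.7,"tz":8,"roll":0}]' 60 40
python3 w.py w1
```

```text
t: 1.2
tool_pos: [0.4476, 0.2709, 0.1348]
tool_rot: [-2.222, -2.221, -0.0]
contact_force: [-0.3, -0.5, 0.5]
opening: 0.06
grip_force: 0.0
1.2 [0.4476 0.2709 0.1348] [-2.222 -2.221 -0.   ]
red seat-fit [445.3 268.   12.6] 2.4 ring [445.2 280.4] [256 188  37  38 643]
green seat-fit [621.7 284.   12.3] 2.8 ring [595.1 293.3] [485 171  41  37 672]
blue seat-fit [611.  144.6  32.2] 2.9 ring [589.5 194.1] [433 308  73  34 823]
blue seat-fit [452.9 132.2  11.1] 4.0 ring [452.4 163.7] [267 342  33  29 635]
```

```bash
python3 -m handwheel '[{"tx":-0.5,"ty":-1,"tz":30,"roll":0},{"tx":0,"ty":0,"tz":30,"roll":0},{"tx":0,"ty":0,"tz":25,"roll":0},{"tx":0,"ty":0,"tz":20,"roll":0},{"tx":0,"ty":0,"tz":15,"roll":0},{"tx":0,"ty":0,"tz":0,"roll":0},{"tx":0,"ty":0,"tz":0,"roll":0}]' 60 40
python3 -m handwheel '[{"tx":0,"ty":0,"tz":0,"roll":0},{"tx":0,"ty":0,"tz":0,"roll":0},{"tx":0,"ty":0,"tz":0,"roll":0},{"tx":0,"ty":0,"tz":0,"roll":0},{"tx":0,"ty":0,"tz":0,"roll":0},{"tx":0,"ty":0,"tz":0,"roll":0},{"tx":0,"ty":0,"tz":0,"roll":0},{"tx":0,"ty":0,"tz":0,"roll":0}]' 20 40
```

```text
t: 1.83
tool_pos: [0.4469, 0.2691, 0.0145]
tool_rot: [-2.221, -2.221, 0.003]
contact_force: [-0.2, 0.1, 0.3]
opening: 0.0604
grip_force: 0.0
t: 2.5
tool_pos: [0.449, 0.2701, 0.0172]
tool_rot: [2.221, 2.221, 0.005]
contact_force: [-1.0, -0.7, 7.4]
opening: 0.0285
grip_force: 40.2
```

```bash
python3 -m handwheel '[{"tx":0,"ty":0,"tz":-5,"roll":0},{"tx":0,"ty":0,"tz":-15,"roll":0},{"tx":0,"ty":0,"tz":-25,"roll":0},{"tx":0,"ty":0,"tz":-25,"roll":0},{"tx":0,"ty":0,"tz":-20,"roll":0},{"tx":0,"ty":0,"tz":-10,"roll":0},{"tx":0,"ty":0,"tz":0,"roll":0}]'
python3 w.py w2
python3 - <<'E'
from station import optics;import cv2
p,_=optics.get_image('side');cv2.imwrite('pics/s2.png',cv2.resize(p[60:220,140:360,::-1],None,fx=3,fy=3))
E
```

```text
t: 3.08
tool_pos: [0.4491, 0.2702, 0.1181]
tool_rot: [2.22, 2.22, 0.007]
contact_force: [-0.0, -0.0, -2.3]
opening: 0.029
grip_force: 39.8
3.0833 [0.4491 0.2702 0.1181] [2.22  2.22  0.007]
red seat-fit [449.9 196.6  24.3] 5.8 ring [449.7 221.6] [ 241  261   73   69 2669]
green seat-fit [625.2 279.5  13.4] 3.4 ring [597.6 290.1] [ 496  176   48   46 1076]
blue seat-fit [609.9 144.2  31.7] 3.4 ring [595.8 189.8] [ 447  319   70   53 1101]
blue seat-fit [454.6 128.8  11. ] 4.0 ring [453.7 161.1] [264 360  39  27 770]
```

View pics/s2.png

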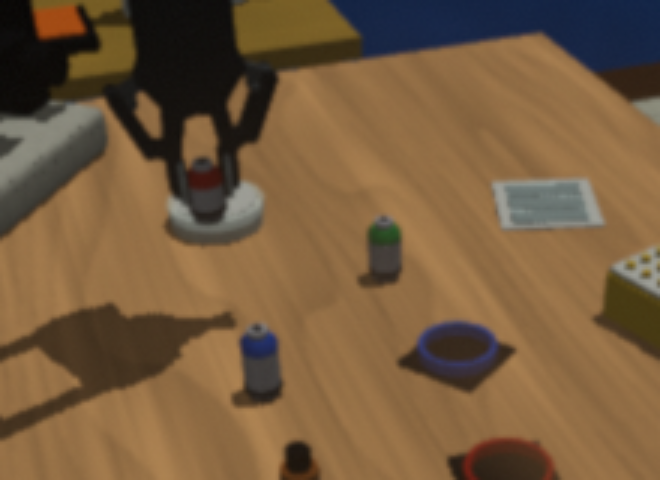

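View pics/w2.png

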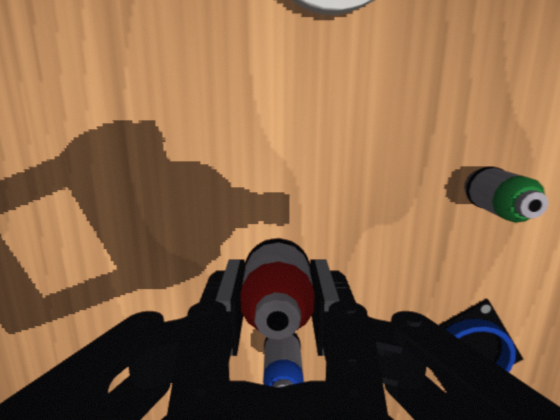

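The lens is held upright: in the side crop it stands between the fingers at (205,185), and in the wrist view it is centred at (278,290).

```bash
python3 -m handwheel '[{"tx":-15,"ty":7,"tz":0,"roll":0},{"tx":-25,"ty":12,"tz":0,"roll":0},{"tx":-27,"ty":13,"tz":0,"roll":0},{"tx":-27,"ty":13,"tz":0,"roll":0},{"tx":-27,"ty":13,"tz":0,"roll":0},{"tx":-27,"ty":13,"tz":0,"roll":0},{"tx":-27,"ty":13,"tz":0,"roll":0},{"tx":-27,"ty":13,"tz":0,"roll":0},{"tx":-27,"ty":14,"tz":0,"roll":0},{"tx":-25,"ty":13,"tz":0,"roll":0},{"tx":-20,"ty":11,"tz":0,"roll":0},{"tx":-15,"ty":7,"tz":0,"roll":0}]'
python3 -m handwheel '[{"tx":0,"ty":0,"tz":15,"roll":0},{"tx":0,"ty":0,"tz":20,"roll":0},{"tx":0,"ty":0,"tz":20,"roll":0},{"tx":0,"ty":0,"tz":15,"roll":0},{"tx":0,"ty":0,"tz":8,"roll":0},{"tx":0,"ty":0,"tz":0,"roll":0},{"tx":0,"ty":0,"tz":0,"roll":0}]'
```

```text
t: 4.18
tool_pos: [0.5889, -0.0213, 0.1126]
tool_rot: [-2.221, -2.218, 0.004]
contact_force: [0.4, 0.9, -3.3]
opening: 0.0289
grip_force: 39.8
t: 4.77
tool_pos: [0.5889, -0.0192, 0.0364]
tool_rot: [-2.22, -2.221, 0.002]
contact_force: [0.1, -0.3, -1.4]
opening: 0.029
grip_force: 39.8
```

```bash
python3 -m handwheel '[{"tx":0.5,"ty":2.5,"tz":5,"roll":0},{"tx":0,"ty":0,"tz":4,"roll":0},{"tx":0,"ty":0,"tz":3,"roll":0},{"tx":0,"ty":0,"tz":1.5,"roll":0},{"tx":0,"ty":0,"tz":0.5,"roll":0},{"tx":0,"ty":0,"tz":0,"roll":0},{"tx":0,"ty":0,"tz":0,"roll":0}]'
```

```text
t: 5.35
tool_pos: [0.5922, -0.019, 0.0235]
tool_rot: [2.221, 2.221, 0.0]
contact_force: [0.8, 0.4, -2.3]
opening: 0.0285
grip_force: 39.8
```

```bash
python3 -m handwheel '[{"tx":0,"ty":0,"tz":1,"roll":0},{"tx":0,"ty":0,"tz":0.5,"roll":0},{"tx":0,"ty":0,"tz":0.5,"roll":0},{"tx":0,"ty":0,"tz":0,"roll":0},{"tx":0,"ty":0,"tz":0,"roll":0}]'
```

```text
t: 5.77
tool_pos: [0.5921, -0.019, 0.0213]
tool_rot: [2.221, 2.221, 0.0]
contact_force: [-0.5, -0.7, -1.7]
opening: 0.0286
grip_force: 39.9
```

```bash
python3 -m handwheel '[{"tx":0,"ty":0,"tz":0.5,"roll":0},{"tx":0,"ty":0,"tz":0.5,"roll":0},{"tx":0,"ty":0,"tz":0,"roll":0},{"tx":0,"ty":0,"tz":0,"roll":0}]'
```

```text
t: 6.1
tool_pos: [0.5922, -0.0191, 0.0213]
tool_rot: [-2.221, -2.221, 0.001]
contact_force: [-3.5, 0.7, 6.0]
opening: 0.0287
grip_force: 40.5
```

The lens is on the floor of the seat, so I release it and rise.

```bash
python3 -m handwheel '[{"tx":0,"ty":0,"tz":0,"roll":0},{"tx":0,"ty":0,"tz":0,"roll":0},{"tx":0,"ty":0,"tz":0,"roll":0},{"tx":0,"ty":0,"tz":0,"roll":0},{"tx":0,"ty":0,"tz":0,"roll":0}]' 56
python3 -m handwheel '[{"tx":0,"ty":0,"tz":-10,"roll":0},{"tx":0,"ty":0,"tz":-20,"roll":0},{"tx":0,"ty":0,"tz":-30,"roll":0},{"tx":0,"ty":0,"tz":-30,"roll":0},{"tx":0,"ty":0,"tz":-15,"roll":0},{"tx":0,"ty":0,"tz":0,"roll":0}]'
python3 w.py w3
```

```text
t: 6.52
tool_pos: [0.5921, -0.019, 0.0202]
tool_rot: [2.221, 2.221, 0.0]
contact_force: [-0.2, -0.3, 0.1]
opening: 0.0563
grip_force: 0.0
t: 7.02
tool_pos: [0.5955, -0.0195, 0.1317]
tool_rot: [2.216, 2.216, 0.009]
contact_force: [0.5, -0.6, 0.4]
opening: 0.0561
grip_force: 0.0
7.0167 [ 0.5955 -0.0195  0.1317] [2.216 2.216 0.009]
red seat-fit [591.1 -17.1  28.1] 9.4 ring [592.  -13.1] [ 227  162   87   84 3021]
yellow seat-fit [527.    2.5 265.5] 5.4 ring [759.1  81.9] [ 526    0   34  121 1865]
yellow seat-fit [ 601.4 -115.9   29.6] 2.7 ring [600.5 -97.6] [ 244  280   78   73 1830]
blue seat-fit [615.2 141.3  31.9] 1.9 ring [612.  104.8] [266   0  80  24 865]
blue seat-fit [893.6 -71.6  99.8] 14.7 ring [775.  -69.6] [ 489  216   71  145 8841]
```

View pics/w3.png

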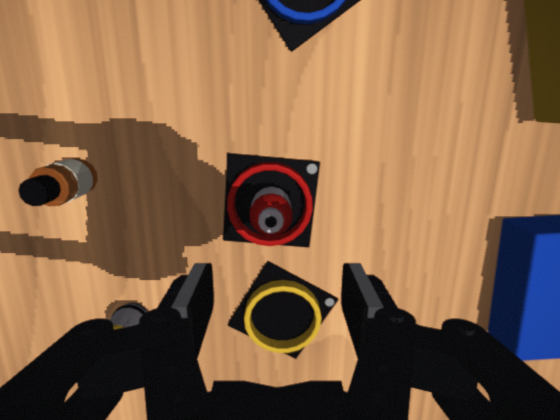

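The red lens stands upright inside its collar at (270,215). Next is the yellow lens at (470,-124).

```bash
python3 -m handwheel '[{"tx":-10,"ty":-12,"tz":0,"roll":0},{"tx":-16,"ty":-19,"tz":0,"roll":0},{"tx":-18,"ty":-21,"tz":0,"roll":0},{"tx":-18,"ty":-21,"tz":0,"roll":0},{"tx":-18,"ty":-21,"tz":0,"roll":0},{"tx":-14,"ty":-18,"tz":0,"roll":0},{"tx":-10,"ty":-10,"tz":0,"roll":0},{"tx":0,"ty":0,"tz":0,"roll":0},{"tx":0,"ty":0,"tz":0,"roll":0}]' 60 40
```

```text
t: 7.82
tool_pos: [0.4692, -0.1229, 0.1241]
tool_rot: [-2.222, -2.218, 0.001]
contact_force: [-0.1, -0.9, 0.5]
opening: 0.0602
grip_force: 0.0
```

Descend 109 mm and grip.

```bash
python3 -m handwheel '[{"tx":-1,"ty":0.5,"tz":25,"roll":0},{"tx":0,"ty":0,"tz":30,"roll":0},{"tx":0,"ty":0,"tz":25,"roll":0},{"tx":0,"ty":0,"tz":20,"roll":0},{"tx":0,"ty":0,"tz":9,"roll":0},{"tx":0,"ty":0,"tz":0,"roll":0},{"tx":0,"ty":0,"tz":0,"roll":0}]' 60 40
python3 -m handwheel '[{"tx":0,"ty":0,"tz":0,"roll":0},{"tx":0,"ty":0,"tz":0,"roll":0},{"tx":0,"ty":0,"tz":0,"roll":0},{"tx":0,"ty":0,"tz":0,"roll":0},{"tx":0,"ty":0,"tz":0,"roll":0},{"tx":0,"ty":0,"tz":0,"roll":0},{"tx":0,"ty":0,"tz":0,"roll":0},{"tx":0,"ty":0,"tz":0,"roll":0}]' 20 40
python3 -m handwheel '[{"tx":0,"ty":0,"tz":-5,"roll":0},{"tx":0,"ty":0,"tz":-15,"roll":0},{"tx":0,"ty":0,"tz":-25,"roll":0},{"tx":0,"ty":0,"tz":-25,"roll":0},{"tx":0,"ty":0,"tz":-20,"roll":0},{"tx":0,"ty":0,"tz":-10,"roll":0},{"tx":0,"ty":0,"tz":0,"roll":0}]'
```

```text
t: 8.4
tool_pos: [0.4709, -0.1235, 0.0162]
tool_rot: [-2.22, -2.222, 0.0]
contact_force: [-0.7, 0.5, 0.9]
opening: 0.0599
grip_force: 0.0
t: 9.07
tool_pos: [0.472, -0.1245, 0.0182]
tool_rot: [2.22, 2.219, 0.002]
contact_force: [-1.3, 0.6, 6.6]
opening: 0.0287
grip_force: 39.9
t: 9.65
tool_pos: [0.4722, -0.1247, 0.1192]
tool_rot: [2.218, 2.218, 0.003]
contact_force: [0.2, 0.7, -1.6]
opening: 0.0285
grip_force: 39.7
```

```bash
python3 -m handwheel '[{"tx":0.5,"ty":10,"tz":0,"roll":0},{"tx":1,"ty":20,"tz":0,"roll":0},{"tx":1,"ty":25,"tz":0,"roll":0},{"tx":1,"ty":25,"tz":0,"roll":0},{"tx":1,"ty":25,"tz":0,"roll":0},{"tx":1,"ty":15,"tz":0,"roll":0},{"tx":0.5,"ty":10,"tz":0,"roll":0},{"tx":0,"ty":0,"tz":0,"roll":0}]'
python3 -m handwheel '[{"tx":0,"ty":0,"tz":15,"roll":0},{"tx":0,"ty":0,"tz":20,"roll":0},{"tx":0,"ty":0,"tz":20,"roll":0},{"tx":0,"ty":0,"tz":15,"roll":0},{"tx":0,"ty":0,"tz":8,"roll":0},{"tx":0,"ty":0,"tz":0,"roll":0},{"tx":0,"ty":0,"tz":0,"roll":0}]'
```

```text
t: 10.32
tool_pos: [0.6009, -0.1177, 0.1144]
tool_rot: [-2.219, -2.221, 0.001]
contact_force: [-1.2, -0.5, -1.2]
opening: 0.0286
grip_force: 39.9
t: 10.9
tool_pos: [0.5997, -0.118, 0.0379]
tool_rot: [-2.221, -2.22, 0.001]
contact_force: [0.5, -0.1, -1.7]
opening: 0.0288
grip_force: 39.9
```

```bash
python3 -m handwheel '[{"tx":-0.5,"ty":2,"tz":5,"roll":0},{"tx":0,"ty":0,"tz":4,"roll":0},{"tx":0,"ty":0,"tz":3,"roll":0},{"tx":0,"ty":0,"tz":1.5,"roll":0},{"tx":0,"ty":0,"tz":1,"roll":0},{"tx":0,"ty":0,"tz":0.5,"roll":0},{"tx":0,"ty":0,"tz":0.5,"roll":0},{"tx":0,"ty":0,"tz":0,"roll":0},{"tx":0,"ty":0,"tz":0,"roll":0}]'
```

```text
t: 11.65
tool_pos: [0.6027, -0.1185, 0.0229]
tool_rot: [2.221, 2.221, 0.0]
contact_force: [0.8, 0.9, -1.8]
opening: 0.0288
grip_force: 39.9
```

```bash
python3 -m handwheel '[{"tx":0,"ty":0,"tz":0.5,"roll":0},{"tx":0,"ty":0,"tz":0.5,"roll":0},{"tx":0,"ty":0,"tz":0.5,"roll":0},{"tx":0,"ty":0,"tz":0,"roll":0},{"tx":0,"ty":0,"tz":0,"roll":0}]'
```

```text
t: 12.07
tool_pos: [0.6028, -0.1186, 0.0222]
tool_rot: [2.221, 2.221, -0.0]
contact_force: [-3.5, 1.1, 5.4]
opening: 0.0287
grip_force: 40.5
```

Contact again, so I release and rise.

```bash
python3 -m handwheel '[{"tx":0,"ty":0,"tz":0,"roll":0},{"tx":0,"ty":0,"tz":0,"roll":0},{"tx":0,"ty":0,"tz":0,"roll":0},{"tx":0,"ty":0,"tz":0,"roll":0},{"tx":0,"ty":0,"tz":0,"roll":0}]' 56
python3 -m handwheel '[{"tx":0,"ty":0,"tz":-10,"roll":0},{"tx":0,"ty":0,"tz":-20,"roll":0},{"tx":0,"ty":0,"tz":-30,"roll":0},{"tx":0,"ty":0,"tz":-30,"roll":0},{"tx":0,"ty":0,"tz":-15,"roll":0},{"tx":0,"ty":0,"tz":0,"roll":0}]'
python3 -m handwheel '[{"tx":15,"ty":-8,"tz":0,"roll":0},{"tx":24,"ty":-13,"tz":0,"roll":0},{"tx":25,"ty":-14,"tz":0,"roll":0},{"tx":25,"ty":-14,"tz":0,"roll":0},{"tx":25,"ty":-14,"tz":0,"roll":0},{"tx":25,"ty":-14,"tz":0,"roll":0},{"tx":25,"ty":-14,"tz":0,"roll":0},{"tx":25,"ty":-14,"tz":0,"roll":0},{"tx":25,"ty":-14,"tz":0,"roll":0},{"tx":25,"ty":-14,"tz":0,"roll":0},{"tx":20,"ty":-11,"tz":0,"roll":0},{"tx":10,"ty":-6,"tz":0,"roll":0}]' 60 40
python3 w.py w4
```

```text
t: 12.48
tool_pos: [0.6025, -0.1185, 0.0211]
tool_rot: [-2.221, -2.221, 0.0]
contact_force: [-0.2, 0.3, 0.7]
opening: 0.0558
grip_force: 0.0
t: 12.98
tool_pos: [0.6059, -0.1195, 0.1329]
tool_rot: [2.215, 2.215, 0.007]
contact_force: [1.4, -0.1, 0.7]
opening: 0.056
grip_force: 0.0
t: 13.98
tool_pos: [0.4507, 0.1522, 0.1254]
tool_rot: [-2.218, -2.223, 0.002]
contact_force: [0.2, 1.2, -0.8]
opening: 0.0602
grip_force: 0.0
13.9833 [0.4507 0.1522 0.1254] [-2.218e+00 -2.223e+00  2.000e-03]
red seat-fit [588.2 -35.2  10.9] 4.3 ring [578.5 -14.1] [411 402  43  18 432]
green seat-fit [622.1 285.6   4.4] 1.9 ring [600.9 278.3] [535   0  25  19 339]
blue seat-fit [612.6 143.8  29.7] 2.6 ring [589.1 156.1] [ 447  179   93   84 2512]
blue seat-fit [453.9 140.6  13.7] 2.6 ring [453.2 157.9] [261 200  42  43 853]
```

```bash
python3 -m handwheel '[{"tx":-0.5,"ty":1.5,"tz":25,"roll":0},{"tx":0,"ty":0,"tz":30,"roll":0},{"tx":0,"ty":0,"tz":25,"roll":0},{"tx":0,"ty":0,"tz":20,"roll":0},{"tx":0,"ty":0,"tz":10,"roll":0},{"tx":0,"ty":0,"tz":0,"roll":0},{"tx":0,"ty":0,"tz":0,"roll":0}]' 60 40
python3 -m handwheel '[{"tx":0,"ty":0,"tz":0,"roll":0},{"tx":0,"ty":0,"tz":0,"roll":0},{"tx":0,"ty":0,"tz":0,"roll":0},{"tx":0,"ty":0,"tz":0,"roll":0},{"tx":0,"ty":0,"tz":0,"roll":0},{"tx":0,"ty":0,"tz":0,"roll":0},{"tx":0,"ty":0,"tz":0,"roll":0},{"tx":0,"ty":0,"tz":0,"roll":0}]' 20 40
python3 -m handwheel '[{"tx":0,"ty":0,"tz":-5,"roll":0},{"tx":0,"ty":0,"tz":-15,"roll":0},{"tx":0,"ty":0,"tz":-25,"roll":0},{"tx":0,"ty":0,"tz":-25,"roll":0},{"tx":0,"ty":0,"tz":-20,"roll":0},{"tx":0,"ty":0,"tz":-10,"roll":0},{"tx":0,"ty":0,"tz":0,"roll":0}]'
```

```text
t: 14.62
tool_pos: [0.4543, 0.1495, 0.0163]
tool_rot: [-2.222, -2.221, 0.001]
contact_force: [0.2, 0.6, 0.1]
opening: 0.0601
grip_force: 0.0
t: 15.28
tool_pos: [0.4554, 0.1502, 0.0181]
tool_rot: [2.22, 2.221, 0.003]
contact_force: [-1.7, -1.1, 7.1]
opening: 0.0289
grip_force: 39.6
t: 15.87
tool_pos: [0.4558, 0.1503, 0.1191]
tool_rot: [2.219, 2.219, 0.007]
contact_force: [0.2, 0.1, -1.8]
opening: 0.0287
grip_force: 39.8
```

```bash
python3 -m handwheel '[{"tx":-1,"ty":12,"tz":0,"roll":0},{"tx":-1,"ty":22,"tz":0,"roll":0},{"tx":-1.5,"ty":26,"tz":0,"roll":0},{"tx":-1.5,"ty":26,"tz":0,"roll":0},{"tx":-1.5,"ty":26,"tz":0,"roll":0},{"tx":-1.5,"ty":24,"tz":0,"roll":0},{"tx":-1,"ty":16,"tz":0,"roll":0},{"tx":-1,"ty":8,"tz":0,"roll":0},{"tx":0,"ty":0,"tz":0,"roll":0}]'
python3 -m handwheel '[{"tx":0,"ty":0,"tz":15,"roll":0},{"tx":0,"ty":0,"tz":20,"roll":0},{"tx":0,"ty":0,"tz":20,"roll":0},{"tx":0,"ty":0,"tz":15,"roll":0},{"tx":0,"ty":0,"tz":8,"roll":0},{"tx":0,"ty":0,"tz":0,"roll":0},{"tx":0,"ty":0,"tz":0,"roll":0}]'
```

```text
t: 16.62
tool_pos: [0.6142, 0.1396, 0.1142]
tool_rot: [-2.221, -2.22, 0.003]
contact_force: [-0.8, 0.1, -2.0]
opening: 0.0291
grip_force: 40.0
t: 17.2
tool_pos: [0.6134, 0.1401, 0.0378]
tool_rot: [-2.221, -2.221, 0.001]
contact_force: [-0.3, -0.4, -1.4]
opening: 0.0287
grip_force: 40.0
```

```bash
python3 -m handwheel '[{"tx":0,"ty":1.5,"tz":5,"roll":0},{"tx":0,"ty":0,"tz":4,"roll":0},{"tx":0,"ty":0,"tz":3,"roll":0},{"tx":0,"ty":0,"tz":1.5,"roll":0},{"tx":0,"ty":0,"tz":1,"roll":0},{"tx":0,"ty":0,"tz":0.5,"roll":0},{"tx":0,"ty":0,"tz":0.5,"roll":0},{"tx":0,"ty":0,"tz":0,"roll":0},{"tx":0,"ty":0,"tz":0,"roll":0}]'
python3 -m handwheel '[{"tx":0,"ty":0,"tz":0.5,"roll":0},{"tx":0,"ty":0,"tz":0.5,"roll":0},{"tx":0,"ty":0,"tz":0,"roll":0},{"tx":0,"ty":0,"tz":0,"roll":0},{"tx":0,"ty":0,"tz":0,"roll":0}]'
```

```text
t: 17.95
tool_pos: [0.6157, 0.14, 0.0229]
tool_rot: [2.221, 2.221, 0.0]
contact_force: [-0.4, -0.3, -2.7]
opening: 0.0289
grip_force: 40.0
t: 18.37
tool_pos: [0.6158, 0.14, 0.0222]
tool_rot: [2.221, 2.221, 0.0]
contact_force: [-0.6, 0.1, 0.9]
opening: 0.0287
grip_force: 40.2
```

```bash
python3 -m handwheel '[{"tx":0,"ty":0,"tz":0.4,"roll":0},{"tx":0,"ty":0,"tz":0,"roll":0},{"tx":0,"ty":0,"tz":0,"roll":0}]'
python3 -m handwheel '[{"tx":0,"ty":0,"tz":0,"roll":0},{"tx":0,"ty":0,"tz":0,"roll":0},{"tx":0,"ty":0,"tz":0,"roll":0},{"tx":0,"ty":0,"tz":0,"roll":0},{"tx":0,"ty":0,"tz":0,"roll":0}]' 56
python3 -m handwheel '[{"tx":0,"ty":0,"tz":-10,"roll":0},{"tx":0,"ty":0,"tz":-20,"roll":0},{"tx":0,"ty":0,"tz":-30,"roll":0},{"tx":0,"ty":0,"tz":-30,"roll":0},{"tx":0,"ty":0,"tz":-15,"roll":0},{"tx":0,"ty":0,"tz":0,"roll":0}]'
python3 -m handwheel '[{"tx":10,"ty":-1,"tz":0,"roll":0},{"tx":22,"ty":-2,"tz":0,"roll":0},{"tx":28,"ty":-2,"tz":0,"roll":0},{"tx":28,"ty":-2,"tz":0,"roll":0},{"tx":28,"ty":-2,"tz":0,"roll":0},{"tx":20,"ty":-1,"tz":0,"roll":0},{"tx":11,"ty":-1,"tz":0,"roll":0},{"tx":0,"ty":0,"tz":0,"roll":0},{"tx":0,"ty":0,"tz":0,"roll":0}]' 60 40
```

```text
t: 18.62
tool_pos: [0.6158, 0.14, 0.0222]
tool_rot: [2.221, 2.221, 0.0]
contact_force: [-3.3, -1.1, 5.4]
opening: 0.0287
grip_force: 40.6
t: 19.03
tool_pos: [0.6155, 0.14, 0.0211]
tool_rot: [-2.221, -2.221, 0.0]
contact_force: [-0.0, -0.5, -0.2]
opening: 0.0565
grip_force: 0.0
t: 19.53
tool_pos: [0.6189, 0.1404, 0.1325]
tool_rot: [2.217, 2.217, 0.012]
contact_force: [1.2, 0.0, 0.4]
opening: 0.056
grip_force: 0.0
t: 20.28
tool_pos: [0.6036, 0.2869, 0.1246]
tool_rot: [-2.22, -2.222, 0.004]
contact_force: [-0.1, 0.7, -0.3]
opening: 0.0597
grip_force: 0.0
```

```bash
python3 -m handwheel '[{"tx":0,"ty":0,"tz":25,"roll":0},{"tx":0,"ty":0,"tz":30,"roll":0},{"tx":0,"ty":0,"tz":25,"roll":0},{"tx":0,"ty":0,"tz":20,"roll":0},{"tx":0,"ty":0,"tz":9,"roll":0},{"tx":0,"ty":0,"tz":0,"roll":0},{"tx":0,"ty":0,"tz":0,"roll":0}]' 60 40
python3 -m handwheel '[{"tx":0,"ty":0,"tz":0,"roll":0},{"tx":0,"ty":0,"tz":0,"roll":0},{"tx":0,"ty":0,"tz":0,"roll":0},{"tx":0,"ty":0,"tz":0,"roll":0},{"tx":0,"ty":0,"tz":0,"roll":0},{"tx":0,"ty":0,"tz":0,"roll":0},{"tx":0,"ty":0,"tz":0,"roll":0},{"tx":0,"ty":0,"tz":0,"roll":0}]' 20 40
python3 -m handwheel '[{"tx":0,"ty":0,"tz":-5,"roll":0},{"tx":0,"ty":0,"tz":-15,"roll":0},{"tx":0,"ty":0,"tz":-25,"roll":0},{"tx":0,"ty":0,"tz":-25,"roll":0},{"tx":0,"ty":0,"tz":-25,"roll":0},{"tx":0,"ty":0,"tz":-15,"roll":0},{"tx":0,"ty":0,"tz":0,"roll":0}]'
```

```text
t: 20.87
tool_pos: [0.6048, 0.2861, 0.0174]
tool_rot: [-2.223, -2.22, 0.001]
contact_force: [0.2, 0.2, -0.1]
opening: 0.0604
grip_force: 0.0
t: 21.53
tool_pos: [0.6059, 0.2874, 0.0198]
tool_rot: [2.22, 2.221, 0.004]
contact_force: [-1.6, -1.6, 6.7]
opening: 0.0291
grip_force: 39.7
t: 22.12
tool_pos: [0.6073, 0.2881, 0.1333]
tool_rot: [2.218, 2.219, 0.013]
contact_force: [1.1, 0.4, -1.2]
opening: 0.0285
grip_force: 39.8
```

```bash
python3 -m handwheel '[{"tx":-10,"ty":0,"tz":0,"roll":0},{"tx":-20,"ty":0,"tz":0,"roll":0},{"tx":-28,"ty":0,"tz":0,"roll":0},{"tx":-28,"ty":0,"tz":0,"roll":0},{"tx":-28,"ty":0,"tz":0,"roll":0},{"tx":-28,"ty":0,"tz":0,"roll":0},{"tx":-28,"ty":0,"tz":0,"roll":0},{"tx":-28,"ty":0,"tz":0,"roll":0},{"tx":-28,"ty":0,"tz":0,"roll":0},{"tx":-28,"ty":0,"tz":0,"roll":0},{"tx":-28,"ty":0,"tz":0,"roll":0},{"tx":-28,"ty":0,"tz":0,"roll":0}]'
python3 -m handwheel '[{"tx":-28,"ty":0,"tz":0,"roll":0},{"tx":-28,"ty":0,"tz":0,"roll":0},{"tx":-28,"ty":0,"tz":0,"roll":0},{"tx":-28,"ty":0,"tz":0,"roll":0},{"tx":-28,"ty":0,"tz":0,"roll":0},{"tx":-28,"ty":0,"tz":0,"roll":0},{"tx":-28,"ty":0,"tz":0,"roll":0},{"tx":-24,"ty":0,"tz":0,"roll":0},{"tx":-12,"ty":0,"tz":0,"roll":0},{"tx":0,"ty":0,"tz":0,"roll":0},{"tx":0,"ty":0,"tz":0,"roll":0}]'
```

```text
t: 23.12
tool_pos: [0.6023, -0.0247, 0.1243]
tool_rot: [-2.219, -2.218, 0.005]
contact_force: [-0.4, -0.0, -2.3]
opening: 0.0292
grip_force: 39.8
t: 24.03
tool_pos: [0.6034, -0.2547, 0.1255]
tool_rot: [-2.22, -2.218, 0.001]
contact_force: [0.3, 0.5, -2.6]
opening: 0.0288
grip_force: 39.8
```

```bash
python3 -m handwheel '[{"tx":-2,"ty":3,"tz":15,"roll":0},{"tx":-2,"ty":3,"tz":20,"roll":0},{"tx":0,"ty":0,"tz":20,"roll":0},{"tx":0,"ty":0,"tz":20,"roll":0},{"tx":0,"ty":0,"tz":10,"roll":0},{"tx":0,"ty":0,"tz":0,"roll":0},{"tx":0,"ty":0,"tz":0,"roll":0}]'
python3 w.py w5
```

```text
t: 24.62
tool_pos: [0.6102, -0.2578, 0.0413]
tool_rot: [-2.219, -2.221, 0.001]
contact_force: [-0.1, -1.1, -2.4]
opening: 0.0286
grip_force: 39.8
24.6167 [ 0.6102 -0.2578  0.0413] [-2.219e+00 -2.221e+00  1.000e-03]
yellow seat-fit [ 602.1 -119.4   32. ] 1.6 ring [ 603.7 -153.9] [ 198    0  121   36 1682]
green seat-fit [ 610.6 -259.3   29.5] 1.8 ring [ 611.  -230.4] [ 215  196  126   74 2316]
green seat-fit [ 610.5 -290.5   17.4] 4.2 ring [ 610.4 -263.5] [ 240  270   75   67 2820]
```

View pics/w5.png

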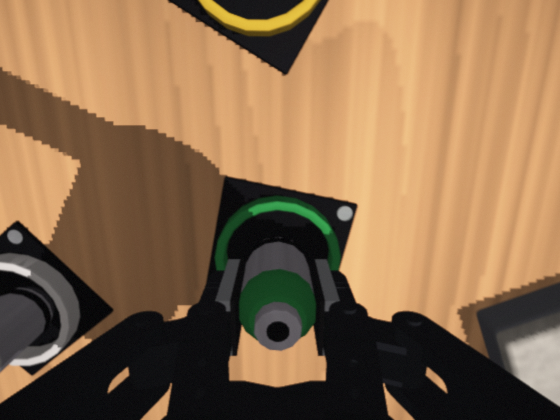

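The green lens hangs over its seat at (278,250), and the white lens is clear to the left at (20,310).

```bash
python3 -m handwheel '[{"tx":-1,"ty":0,"tz":6,"roll":0},{"tx":0,"ty":0,"tz":4,"roll":0},{"tx":0,"ty":0,"tz":3,"roll":0},{"tx":0,"ty":0,"tz":2,"roll":0},{"tx":0,"ty":0,"tz":1,"roll":0},{"tx":0,"ty":0,"tz":0.5,"roll":0},{"tx":0,"ty":0,"tz":0.5,"roll":0},{"tx":0,"ty":0,"tz":0,"roll":0},{"tx":0,"ty":0,"tz":0,"roll":0}]'
python3 -m handwheel '[{"tx":0,"ty":0,"tz":0.5,"roll":0},{"tx":0,"ty":0,"tz":0,"roll":0},{"tx":0,"ty":0,"tz":0,"roll":0},{"tx":0,"ty":0,"tz":0,"roll":0}]'
```

```text
t: 25.42
tool_pos: [0.6107, -0.2601, 0.0255]
tool_rot: [2.221, 2.221, 0.0]
contact_force: [-0.1, -0.3, -2.6]
opening: 0.0287
grip_force: 39.8
t: 25.75
tool_pos: [0.6106, -0.26, 0.0249]
tool_rot: [2.221, 2.221, 0.0]
contact_force: [0.3, 0.7, -2.0]
opening: 0.0292
grip_force: 39.8
```

```bash
python3 -m handwheel '[{"tx":0,"ty":0,"tz":0.5,"roll":0},{"tx":0,"ty":0,"tz":0.5,"roll":0},{"tx":0,"ty":0,"tz":0.5,"roll":0},{"tx":0,"ty":0,"tz":0,"roll":0},{"tx":0,"ty":0,"tz":0,"roll":0},{"tx":0,"ty":0,"tz":0,"roll":0}]'
```

```text
t: 26.25
tool_pos: [0.6107, -0.2601, 0.0238]
tool_rot: [2.221, 2.221, -0.0]
contact_force: [-1.5, 1.0, 2.4]
opening: 0.0288
grip_force: 40.1
```

Contact. I release, rise clear, and check all the seats.

```bash
python3 -m handwheel '[{"tx":0,"ty":0,"tz":0.3,"roll":0},{"tx":0,"ty":0,"tz":0,"roll":0},{"tx":0,"ty":0,"tz":0,"roll":0},{"tx":0,"ty":0,"tz":0,"roll":0},{"tx":0,"ty":0,"tz":0,"roll":0}]' 52
python3 -m handwheel '[{"tx":0,"ty":0,"tz":-10,"roll":0},{"tx":0,"ty":0,"tz":-20,"roll":0},{"tx":0,"ty":0,"tz":-30,"roll":0},{"tx":0,"ty":0,"tz":-35,"roll":0},{"tx":0,"ty":0,"tz":-35,"roll":0},{"tx":0,"ty":0,"tz":-35,"roll":0},{"tx":0,"ty":0,"tz":-20,"roll":0},{"tx":0,"ty":0,"tz":-10,"roll":0},{"tx":0,"ty":0,"tz":0,"roll":0},{"tx":0,"ty":0,"tz":0,"roll":0}]'
python3 - <<'E'
from h import *
for n in ['scene','side']:
    p,d=optics.get_image(n);c=optics.camera_params(n);K,T=np.array(c['mtx']),np.array(c['extrinsics']);C=cloud(d,K,T)
    a,b,e,f=(160,300,80,400) if n=='scene' else (120,380,180,420)
    cv2.imwrite(f'pics/{n}9.png',cv2.resize(p[a:b,e:f,::-1],None,fx=2.3,fy=2.3))
    for col,q in dict(red=(.5915,-.0185),yellow=(.602,-.1185),green=(.6105,-.259),blue=(.6155,.14)).items():
        A=C[(np.hypot(*(C[:,:2]-q).T)<.024)&(C[:,2]<.09)];hh=H[col]/1e3
        S=A[(A[:,2]>.022)&(A[:,2]<hh-.009)]
        if len(S)>8: print(n,col,'lens',np.round(circ(S[:,:2],.015)[0]*1e3,1),'top-h',round((A[:,2].max()-hh)*1e3,1))
E
```

```text
t: 26.67
tool_pos: [0.6107, -0.2601, 0.0231]
tool_rot: [2.221, 2.221, 0.0]
contact_force: [0.3, 0.6, -0.7]
opening: 0.0517
grip_force: 0.0
t: 27.5
tool_pos: [0.6104, -0.2599, 0.2177]
tool_rot: [-2.221, -2.221, 0.0]
contact_force: [0.7, 0.5, 0.3]
opening: 0.0523
grip_force: 0.0
scene red lens [591.8 -18.8] top-h 6.0
scene yellow lens [ 602.4 -117.9] top-h 6.2
scene green lens [ 609.9 -260.5] top-h 7.0
scene blue lens [615.  141.2] top-h 6.4
side red lens [592.8 -19.4] top-h 6.2
side yellow lens [ 603.5 -118.4] top-h 6.7
side green lens [ 611.1 -260.8] top-h 6.9
side blue lens [616.3 140.6] top-h 6.8
```

View pics/scene9.png

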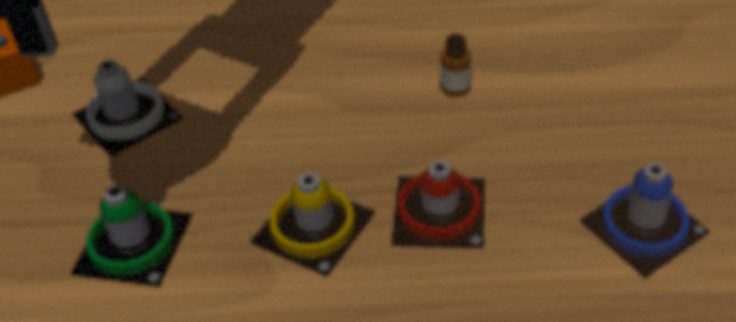

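View pics/side9.png

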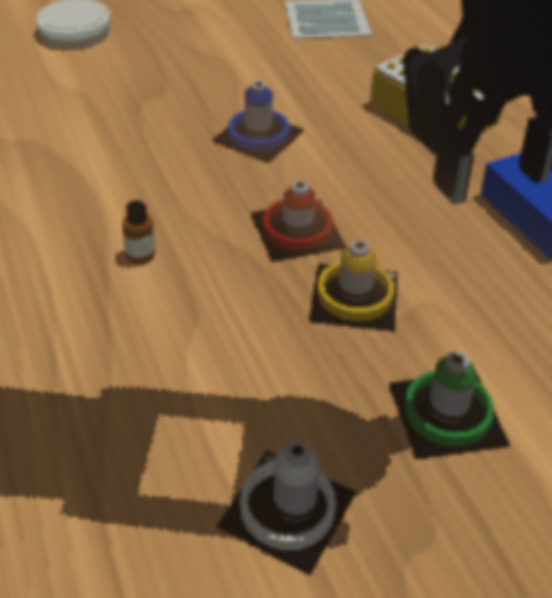

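Both views show all four lenses upright and centred in the seats of their own colour. Their tops read 4 mm higher than on the bench, which is the seat-floor height (the same 2 mm offset showed there). The white lens and the bottle are undisturbed.

```bash
python3 -c "
from station import ctrl
print(ctrl.finish_job())"
```

```text
the job is handed in; nothing more can be done
None
```

All four lenses stand upright and centred in the seats of their own colour, with the white lens and oil bottle undisturbed, and the job was handed in at about 28 s of the 90 s allowed.

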